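Stand up the fallen salt jar and rock its tight stopper free

ROBOT

A 6-joint arm with a two-finger parallel gripper is mounted at the origin on a cart in front of the work surface, level with it; the furniture and walls round the work are solid. World frame = base frame: x ahead of the robot, y to its left, z up, the work surface at z = 0. Lengths are in m, angles in rad, forces in N, time in s.
With the tool pointing down it reaches from about 0.425 to 0.95 m from the base axis. Payload 3.5 kg.
Tool frame: the origin (TCP) lies midway between the tips of the shut fingers; the grasp point (between the pads) lies 19 mm behind it (ctrl.pinch_z is the distance from the TCP to the grasp point, in m); z points along the fingers, y is the line along which they close (so a half turn about z gives the same grasp; the last joint's range is limited). The gripper opens to 85 mm and grips with 20 to 120 N. Pads are 22 mm wide; open, the fingers measure 114 mm over their backs; the gripper's body (76 mm by 85 mm) begins 54 mm behind the grasp point. The pads swing forward as they close: fully open they stand 13 mm farther back than shut.
Start: joints at [-1.348, 0.286, 1.577, -0, 1.279, -0.15], TCP at [0.246, -0.629, 0.231] pointing down, gripper open.
Joint ranges: [-2.77, 2.77], [-0.9, 2.22], [0.21, 2.48], [-1.53, 4.67], [0.24, 2.81], [-2.84, 2.84]. Speed limits (rad/s): [2.79, 2.79, 3.14, 3.14, 3.14, 3.14].

INTERFACE

Orientations are given as a unit quaternion [x, y, z, w].
In Python, from plant import get_state, viewer, sign_off, ctrl gives the robot as it stands. The module is installed in compiled form; this text tells all that it offers.
- The arm moves only by the shell command python3 -m handwheel 'ROWS' [FORCE]. ROWS is JSON, a list that holds one entry, the list of rows, each a list of 5 numbers: the finger opening in m, from 0 to 0.0854, then the shift along the tool's x, y, z in m, then the turn about the tool's z in degrees. In form: [[[claw, x, y, z, spin], ...]]. A call has 1 to 12 rows; each row shifts and turns the commanded pose from where the row before left it, along the tool's axes as they then stand; what a row does not reach is not made up. A row lasts 1/12 s, in which the tool goes at most 41.7 mm and 7.16 degrees, less where a joint would pass 70% of its speed; a pose out of reach is approached as far as the arm can. A call is refused whole if a number of a shift passes 0.0417 or a number of a turn 7.16, either way. A call with a gripper value outside its range is refused whole. The fingers move at their own pace and stop on an object; FORCE is the grip in N (left out, the last holds). Time passes only in rows, so rows that do not move let the fingers close. It gives the time, the measured TCP pose, the force, the opening and the grip force at its end, in the units of the state.
- get_state(): the state, without advancing time (a new reading comes with each control period).
- viewer.read_camera(name): name is "side" or "top" or "wrist"; returns the picture (420x560x3 uint8, blue, green, red); there is no depth.
- viewer.camera_params(name): a dict with "fov_y" (degrees; the focal length in pixels is half the picture's height over the tangent of half this angle, whatever the lens; pixels are square), "cx", "cy" (the principal point, pixels), "k1" (the pictures are not rectified: a ray, as slopes to the right and down, at radius r is drawn at 1 + k1 r^2 times it, then the intrinsics apply), "xyz" and "attitude" of the camera in the world; the wrist camera has in their place "hand_eye" (4x4, takes a point from camera to tool coordinates, whose origin is the TCP and whose axes are the flange's). Camera axes: x right, y up, looking along -z (the intrinsics and any distortion apply to the point x, -y, -z); pixel columns grow to the right and rows downward; lengths in m; the calibration is good to about 2 mm. A picture is of the moment at which its call begins: read the wrist's pose just before it. camera_params takes no time and is no camera call.
- sign_off(): hands the job in; it is judged then, once.
Trained networks look in the newest picture that a camera, given by its name, has taken for a name from the list of things; names that differ only in an ending like _2 or _b are one class to them, and where a whole thing is asked for, a point or a joint stands for the part that bears it (a point fixed in the world has none). Each returns a list of dicts, best first, with "confidence" (0 to 1); they miss things now and then, are a little off and sometimes report something else, mostly with a low value. They report only what shows in the picture. A call takes as long as a camera call.
- viewer.look_for(camera, name): "extent" ([left, top, width, height] as shares, 0 to 1, of the picture: columns of its width, rows of its height, round what is visible of it).
- viewer.outline_of(camera, name): "mask" (420x560 bool, what is visible of it) and "extent" ([left, top, width, height] as shares, 0 to 1, of the picture: columns of its width, rows of its height, round what is visible of it).
- viewer.pinpoint(camera, name): "xy" ([column, row] as shares, 0 to 1, of the picture: columns of its width, rows of its height: a listed point, or the origin of a listed thing).
The state is a dict: "time": time; "qpos": joint angles; "dq": joint speeds; "joint_efforts": joint torques, N m; "eef_pos": TCP position; "tcp_rot": TCP orientation; "contact_force": force on the tool from outside, world axes, zero at the start; "wrist_torque": the same for the moment, N m; "opening": opening from 0.0 (shut) to 1.0 (fully open); "finger_force": force on a finger pad.
Only numpy, scipy, OpenCV 4.12 (cv2) and the standard library are available. Lean on these libraries where they do the work, as an engineer would, in place of code of your own. Each camera call takes 0.05 s, during which the arm holds its last target. There are 200 camera calls.

TASK

The white salt jar has been knocked over: stand it upright on the worktop and let go of it. Then take its wooden stopper by the knob; it is too tight to pull straight out (the jar would come up with it), so rock it side to side, along the jar's long side, until it frees, without lifting the jar off the worktop. Finish while still holding the stopper just clear above the open jar, a finger's breadth or two over its mouth, so that the salt clinging to it drops back in; keep hold and do not put it down. Leave the onion, the garlic and the tin where they are.

Things in the scene. Friction and masses are not known exactly. Their poses are not given: they have to be found in the camera images.
- jar: White flat-sided stoneware jar, 0.8 kg, loose. Origin: centre of its base. Its x runs from there up through the mouth, z along its 110 mm long side, y along its 64 mm width; straight sides to x = 74 mm, round shoulders to 100. It starts lying on a 64 mm wide end, z up, mouth to the robot's left (+y, within 0.6 rad): grip across the 64 mm to turn it up.
- jar_mouth (a point): Centre of the jar's mouth at the top of the rim, 118 mm from the jar's origin along its x; axes as the jar's. Round neck, 57 mm outside; the rolled lip narrows it to 42 mm, with a 45 mm groove under it. The upright jar stands firm when its stopper is rocked along the long side (jar's z); rocked across it the whole jar would tip.
- stopper: Turned wooden stopper, 0.07 kg, round. Origin: centre of its plug's underside; x runs along it through the knob. Plug 36 mm diameter to x = 21 mm, collar 55 mm diameter at x = 21 to 29, knob 28 mm diameter at x = 29 to 61. At the start the plug's underside is 16 mm below the rim and the collar 5 mm above it.
- stopper_ring (a point): Centre of the grey springy sealing ring on the plug, 8.7 mm from its origin, 7 mm below the rim, in the groove under the lip. A straight pull past the lip takes 10 to 17 N, more than the jar weighs. Leaned about this point (0.3 N m; collar meets rim at 0.17 rad) 0.1 rad to one side and the other while raised 1 to 2 mm a swing, it slips past the lip side by side; 8 mm up it is free.
- stopper_knob (a point): Middle of the stopper's knob, 46 mm from the stopper's origin along its x.
- onion: Brown onion, 78 mm across, 85 mm high, loose; origin: centre of its underside. Leave it alone.
- garlic: Garlic bulb, 50 mm across and high, loose; origin: centre of its underside. Leave it alone.
- tin: Squat food tin, 75 mm diameter, 58 mm high, loose; origin: centre of its underside. Leave it alone.

How it is judged:
By the outcome, as a careful person would: the job done as asked, in the order asked, and still so for the second after the job is handed in, while the arm keeps its last pose, push and grip.
It also fails if it takes over 64 s, if anything falls off the work surface, if the arm or the gripper's body presses on something with over 40 N, if the wrist force passes 120 N, or if a joint passes its speed limit or range.

## Working session

There is one attempt and no reset: what is moved stays moved. The work goes in short steps, Python scripts to look and compute and a shell command to move; the robot and the scene stay as the last step left them, time stands still between calls to the robot, and variables do not carry over. Pictures are saved under pics/ and viewed, at most 10 in all, crops included, and the job is handed in when it is done.

```bash
mkdir -p pics
cat > h.py <<'E'
import numpy as np, cv2
from plant import get_state, viewer, sign_off, ctrl
from scipy.spatial.transform import Rotation as R
def cam(n):
    p=viewer.camera_params(n); f=210/np.tan(np.radians(p["fov_y"])/2)
    if "hand_eye" in p:
        s=get_state(); T=np.eye(4); T[:3,:3]=R.from_quat(s["tcp_rot"]).as_matrix(); T[:3,3]=s["eef_pos"]; T=T@np.array(p["hand_eye"])
        return p,f,T[:3,3],T[:3,:3]
    a=np.array(p["attitude"]); M=a if a.shape==(3,3) else R.from_quat(a).as_matrix()
    return p,f,np.array(p["xyz"]),M
def ray(c,u,v):
    p,f,o,M=c; K=np.array([[f,0,p["cx"]],[0,f,p["cy"]],[0,0,1]])
    x,y=cv2.undistortPoints(np.array([[[u,v]]],float),K,np.array([p["k1"],0,0,0.]))[0,0]
    d=M@np.array([x,-y,-1]); return o,d/np.linalg.norm(d)
def atz(c,u,v,z): o,d=ray(c,u,v); return o+d*(z-o[2])/d[2]
def proj(c,P):
    p,f,o,M=c; q=(np.atleast_2d(P)-o)@M; s=np.c_[q[:,0],-q[:,1]]/-q[:,2:]; s=s*(1+p["k1"]*(s**2).sum(1,keepdims=True))
    return s*f+[p["cx"],p["cy"]]
def tri(rs):
    A=sum(np.eye(3)-np.outer(d,d) for o,d in rs); b=sum((np.eye(3)-np.outer(d,d))@o for o,d in rs); return np.linalg.solve(A,b)
E
python3 - <<'E'
from h import *
ims=[]
for n in("top","side"):
    ims.append(np.ascontiguousarray(viewer.read_camera(n)))
    c=cam(n); p=c[0]; print(n,{k:p[k] for k in p})
    for t in("jar_mouth","stopper_knob","jar"):
        r=viewer.pinpoint(n,t)[:2]; print(t,[(np.round(np.array(q["xy"])*[560,420],1),round(q["confidence"],2)) for q in r])
    for t in("jar","stopper","onion","garlic","tin"):
        r=viewer.look_for(n,t)[:2]; print(t,[(np.round(np.array(q["extent"])*[560,420,560,420]),round(q["confidence"],2)) for q in r])
cv2.imwrite("pics/top.png",ims[0]);cv2.imwrite("pics/side.png",ims[1])
print(viewer.camera_params("wrist"),get_state(),ctrl.pinch_z)
E
```

```text
top {'fov_y': 51.42386323442711, 'cx': 284.2355094040243, 'cy': 208.86106707609733, 'k1': -0.1277705732681006, 'xyz': array([ 0.47124723, -0.14579269,  0.95023871]), 'attitude': array([-0.03038285,  0.03029247,  0.71148717, -0.70138809])}
jar_mouth [(array([217.2, 244.4]), 0.64)]
stopper_knob [(array([199.9, 242.8]), 0.89)]
jar [(array([269.3, 253.6]), 0.55)]
jar [(array([210., 230.,  68.,  39.]), 0.81)]
stopper [(array([193., 234.,  24.,  24.]), 0.79)]
onion [(array([185., 135.,  37.,  32.]), 0.93)]
garlic [(array([344., 148.,  27.,  21.]), 0.62)]
tin [(array([302., 124.,  35.,  38.]), 0.87), (array([211., 231.,  66.,  38.]), 0.64)]
side {'fov_y': 50.51358545723995, 'cx': 286.2417626231724, 'cy': 210.31989326511447, 'k1': 0.03826948690190557, 'xyz': array([0.44953442, 0.73940935, 0.51379734]), 'attitude': array([-0.02195996,  0.52344764,  0.85017584, -0.05216671])}
jar_mouth []
stopper_knob [(array([306.7, 258.1]), 0.93)]
jar [(array([323. , 218.6]), 0.97)]
jar [(array([299., 198.,  39.,  66.]), 0.64)]
stopper [(array([296., 240.,  27.,  26.]), 0.77), (array([213., 189.,  32.,  34.]
[... 646 characters left out ...]
1.34797887e+00,  2.86278813e-01,  1.57670289e+00, -2.12794898e-05,
        1.27859976e+00, -1.49994805e-01]), 'dq': array([ 4.79130946e-04,  1.20653738e-03, -4.19114065e-05, -1.38957243e-03,
       -2.50922181e-05, -4.88788656e-04]), 'joint_efforts': array([-5.38358127e-04, -4.05960202e+01, -2.92945057e+01, -1.55596103e-04,
        4.43613835e-04,  9.52708419e-07]), 'eef_pos': array([ 0.24588179, -0.62860632,  0.23133744]), 'tcp_rot': array([ 9.82676058e-01,  1.85331500e-01, -9.97834304e-06,  5.96239683e-06]), 'contact_force': array([-0.50975836, -0.26463125, -0.25414774]), 'wrist_torque': array([0.00461275, 0.06647322, 0.04839136]), 'finger_force': 0.0, 'opening': 0.9993834994523609} 0.0187
```

View pics/top.png

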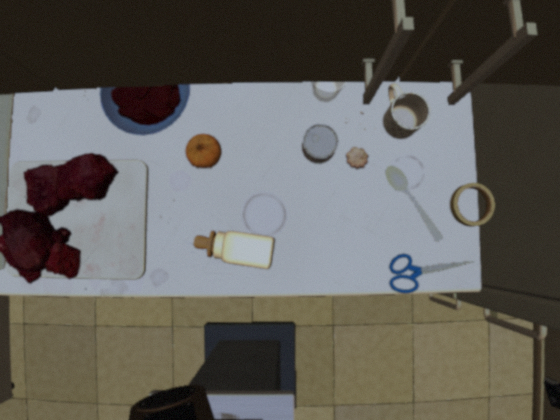

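View pics/side.png

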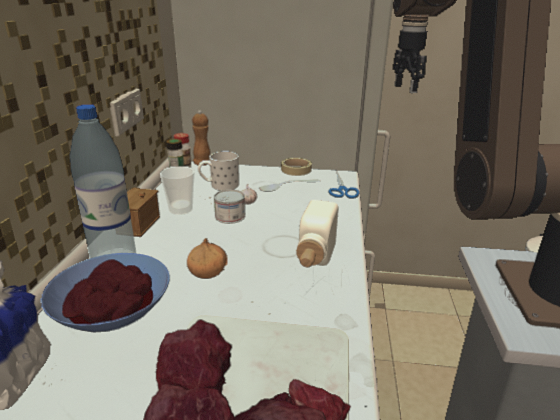

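Run:
```python
from h import *
T=cam("top");S=cam("side")
k=tri([ray(T,199.9,242.8),ray(S,306.7,258.1)]);print("knob",k)
print("knob z55",atz(T,199.9,242.8,.055)); print("jarbase top",atz(T,269.3,253.6,.055),"side",atz(S,323,218.6,.055))
print(tri([ray(T,269.3,253.6),ray(S,323,218.6)]))
for n in("onion","garlic","tin"):
    r=viewer.look_for("top",n)[0]["extent"];u=(r[0]+r[2]/2)*560;v=(r[1]+r[3]/2)*420;print(n,atz(T,u,v,.03))
m=viewer.outline_of("top","jar")[0]["mask"].astype(np.uint8)
cs=max(cv2.findContours(m,0,2)[0],key=cv2.contourArea)[:,0]
P=np.array([atz(T,u,v,.11)[:2] for u,v in cs],np.float32);print(cv2.minAreaRect(P), P.min(0),P.max(0))
rc=cv2.boxPoints(cv2.minAreaRect(P));print(rc)
```

```text
knob [0.4816119  0.0284957  0.05444552]
knob z55 [0.48065328 0.02835104 0.055     ]
jarbase top [ 0.4568771  -0.11437245  0.055     ] side [ 0.45809913 -0.13513304  0.055     ]
[ 0.45747422 -0.11474091  0.06570854]
onion [0.67918323 0.02588021 0.03      ]
garlic [ 0.6567976  -0.30552022  0.03      ]
tin [ 0.69292398 -0.22511197  0.03      ]
((0.46946337819099426, -0.06640376895666122), (0.11887509375810623, 0.06617943942546844), 80.43524932861328) [ 0.43027905 -0.1276078 ] [ 0.50436234 -0.00582201]
[[ 0.42695737 -0.11951679]
 [ 0.4922168  -0.13051331]
 [ 0.5119694  -0.01329075]
 [ 0.44670996 -0.00229423]]
```

Top view: the jar lies at about (215–273, 232–269) with its knob at (204, 242), mouth to +y. Its axis is about 9° from +y. The onion, tin and garlic are well clear of it. The side view agrees, with the knob at (307, 258). I'll grip the neck across the jar's width and swing the jar up about its base edge.

```bash
cat >> h.py <<'E'
def go(target):
    s=get_state(); M=R.from_quat(s["tcp_rot"]).as_matrix(); print("tcp",np.round(s["eef_pos"],4),"yaw x",np.degrees(np.arctan2(M[1,0],M[0,0])).round(2),"tool shift",np.round(M.T@(np.array(target)-s["eef_pos"]),4),"q",np.round(s["qpos"],2))
E
python3 -m handwheel '[[[0.085,0,0,0,-6.6],[0.085,0,0,0,-6.6],[0.085,0,0,0,-6.6],[0.085,0,0,0,-6.6],[0.085,0,0,0,-6.6],[0.085,0,0,0,-6.6],[0.085,0,0,0,-6.6],[0.085,0,0,0,-6.6],[0.085,0,0,0,-6.8]]]' 30
python3 -c "
from h import *
go([.44,-.1,.25])"
```

```text
time: 1.85
eef_pos: [0.2363, -0.6306, 0.2313]
tcp_rot: [0.76, 0.65, -0.007, -0.005]
contact_force: [-25.4, -3.1, 0.9]
opening: 0.995
finger_force: 0.0
tcp [ 0.2363 -0.6306  0.2313] yaw x 81.04 tool shift [ 0.5558  0.1182 -0.0227] q [-1.36  0.29  1.58 -0.02  1.28 -1.19]
```

Run:
```python
from h import *
print(get_state()["contact_force"],get_state()["wrist_torque"])
im=viewer.read_camera("side"); w=viewer.read_camera("wrist")
cv2.imwrite("pics/w1.png",np.hstack([cv2.resize(im[0:200,320:],(400,333)),cv2.resize(w,(400,333))]))
print(get_state()["contact_force"],get_state()["eef_pos"])
```

```text
[-25.40192509  -3.0536625    0.87144485] [-0.2240269   2.68022573 -0.21156126]
[-24.33948453   0.77130101  -1.03531891] [ 0.23623942 -0.62943062  0.2305086 ]
```

View pics/w1.png

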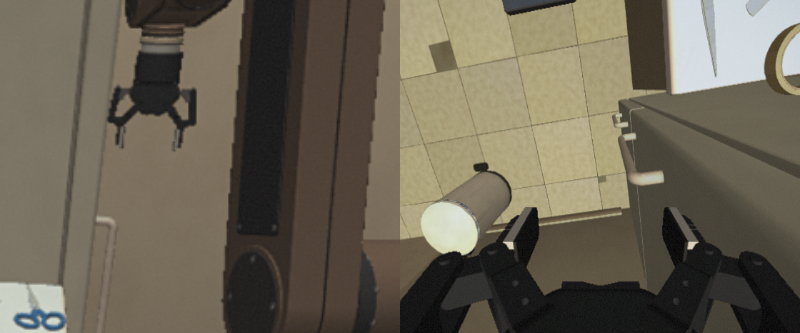

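The picture shows the gripper's right finger touching the tall cabinet on its +x side. I'll back off in −x, then move along +y past it.

```bash
python3 -m handwheel '[[[0.085,0,-0.025,0,0],[0.085,0,-0.025,0,0],[0.085,0.03,-0.004,0,0],[0.085,0.037,-0.004,0,0],[0.085,0.037,-0.004,0,0],[0.085,0.037,-0.004,0,0],[0.085,0.037,-0.004,0,0],[0.085,0.037,-0.004,0,0],[0.085,0.01,0,0,0]]]'
python3 -c "
from h import *
go([.44,-.1,.25]);T=cam('top');print(atz(T,478,290,0),atz(T,250,295,0))"
```

```text
time: 2.7
eef_pos: [0.2082, -0.3904, 0.2305]
tcp_rot: [0.76, 0.65, 0.001, -0.001]
contact_force: [0.5, -0.2, -0.1]
opening: 0.995
finger_force: 0.0
tcp [ 0.2082 -0.3904  0.2305] yaw x 81.04 tool shift [ 0.323   0.1837 -0.0188] q [-1.31 -0.25  2.12  0.    1.27 -1.15]
[ 0.36600069 -0.57395163  0.        ] [ 0.36708973 -0.06954697  0.        ]
```

Free. Next I move over the jar for a closer look.

```bash
python3 -m handwheel '[[[0.085,0.033,0.026,-0.003,0],[0.085,0.033,0.026,-0.003,0],[0.085,0.033,0.026,-0.003,0],[0.085,0.033,0.026,-0.003,0],[0.085,0.033,0.026,-0.003,0],[0.085,0.033,0.026,-0.003,0],[0.085,0.033,0.026,-0.003,0],[0.085,0.033,0,0,0],[0.085,0.033,0,0,0],[0.085,0.026,0,0,0],[0.085,0,0,0,0]]]'
python3 - <<'E'
from h import *
c=cam("wrist");im=np.ascontiguousarray(viewer.read_camera("wrist"))
k=proj(c,[[.4816,.0285,.055],[.476,-.006,.055]])
print("pred",k)
for t in("jar_mouth","stopper_knob","jar","stopper_ring"):
    for q in viewer.pinpoint("wrist",t)[:2]:
        u=np.array(q["xy"])*[560,420]; print(t,u,q["confidence"],atz(c,*u,.055))
for t in("jar","stopper"):
    r=viewer.outline_of("wrist",t)
    if r:
        cs=max(cv2.findContours(r[0]["mask"].astype(np.uint8),0,2)[0],key=cv2.contourArea); cv2.drawContours(im,[cs],-1,(0,255,0),1)
        P=np.array([atz(c,u,v,.11 if t=="jar" else .055)[:2] for u,v in cs[:,0]],np.float32);print(t,cv2.boxPoints(cv2.minAreaRect(P)))
cv2.imwrite("pics/w2.png",im); go([.476,-.006,.18])
E
```

```text
time: 3.62
eef_pos: [0.4371, -0.1031, 0.2523]
tcp_rot: [0.759, 0.651, 0.001, -0.0]
contact_force: [0.8, -0.5, -0.2]
opening: 0.994
finger_force: 0.0
pred [[302.94013782  50.80336828]
 [301.94973142  87.27472467]]
jar_mouth [300.888  89.586] 0.8 [ 0.47458527 -0.00810147  0.055     ]
jar_mouth [447.104 282.282] 0.6 [ 0.63116299 -0.26782105  0.055     ]
stopper_knob [300.776  52.794] 0.75 [0.47916162 0.02700109 0.055     ]
jar [299.712 191.1  ] 0.66 [ 0.45853443 -0.11804543  0.055     ]
stopper_ring [300.216  93.492] 0.79 [ 0.4733622  -0.01185393  0.055     ]
stopper [[ 0.45082206  0.00230433]
 [ 0.5039519  -0.00364824]
 [ 0.5088706   0.04025391]
 [ 0.45574075  0.04620647]]
tcp [ 0.4363 -0.1077  0.2522] yaw x 80.85 tool shift [0.1067 0.023  0.0721] q [-0.47 -0.25  2.08 -0.    1.31 -0.31]
```

View pics/w2.png

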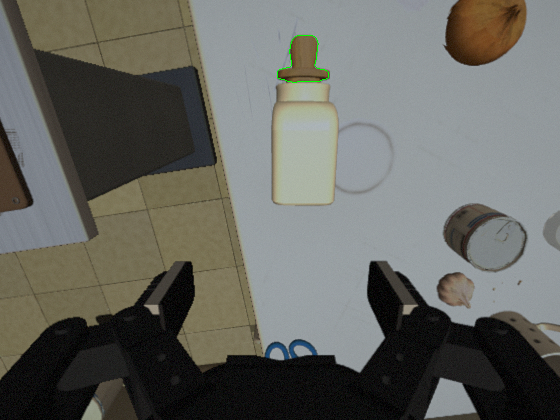

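The wrist view shows the jar aligned with the tool: neck at about (302, 92), knob at (304, 52), base edge at row 205. All of it agrees with the top-view estimate to within 3 mm. I'll go over the neck and then down.

```bash
python3 -c "
from h import *
go([.4739,-.013,.043])"
python3 -m handwheel '[[[0.085,0.025,0.006,0,-0.4],[0.085,0.025,0.006,0,-0.4],[0.085,0.025,0.006,0,0],[0.085,0.025,0.006,0,0],[0.085,0,0,0,0]]]'
python3 -c "
from h import *
go([.4739,-.013,.043])"
```

```text
tcp [ 0.4363 -0.1077  0.2522] yaw x 80.85 tool shift [0.0995 0.0221 0.2091] q [-0.47 -0.25  2.08 -0.    1.31 -0.31]
time: 4.38
eef_pos: [0.4758, -0.0092, 0.2521]
tcp_rot: [0.756, 0.655, 0.001, -0.0]
contact_force: [-0.6, -0.8, -0.3]
opening: 1.002
finger_force: 0.0
tcp [ 0.4758 -0.0092  0.2521] yaw x 81.86 tool shift [-0.0043 -0.0014  0.2091] q [-0.23 -0.18  2.03  0.    1.3  -0.09]
```

```bash
python3 -m handwheel '[[[0.085,-0.003,-0.001,0.04,0],[0.085,0,0,0.04,0],[0.085,0,0,0.04,0],[0.085,0,0,0.035,0],[0.085,0,0,0.03,0],[0.085,0,0,0.02,0],[0.085,0,0,0.004,0],[0.085,0,0,0,0]]]'
python3 -c "
from h import *
go([.4739,-.013,.043])"
```

```text
time: 5.05
eef_pos: [0.4722, -0.0148, 0.0417]
tcp_rot: [0.757, 0.654, -0.001, -0.002]
contact_force: [-0.0, -0.0, 0.1]
opening: 0.993
finger_force: 0.0
tcp [ 0.4722 -0.0148  0.0417] yaw x 81.68 tool shift [ 0.002   0.0014 -0.0013] q [-0.25  0.1   2.19 -0.    0.86 -0.1 ]
```

```bash
python3 -m handwheel '[[[0.04,0.002,0,0,0],[0.04,0,0,0,0],[0.04,0,0,0,0],[0.04,0,0,0,0],[0.04,0,0,0,0],[0.04,0,0,0,0],[0.04,0,0,0,0],[0.04,0,0,0,0]]]' 35
python3 - <<'E'
from h import *
im=viewer.read_camera("side"); cv2.imwrite("pics/s2.png",cv2.resize(im[100:300,200:440],(720,600)))
print(get_state()["contact_force"]);go([.4739,-.013,.043])
E
```

```text
time: 5.72
eef_pos: [0.4753, -0.0125, 0.0455]
tcp_rot: [0.756, 0.654, 0.001, 0.001]
contact_force: [-1.6, 0.2, 6.4]
opening: 0.725
finger_force: 37.3
[-3.74441551  0.33019745  5.34543934]
tcp [ 0.4753 -0.0125  0.0455] yaw x 81.75 tool shift [-0.0007 -0.0013  0.0025] q [-0.24  0.09  2.18 -0.    0.86 -0.1 ]
```

View pics/s2.png

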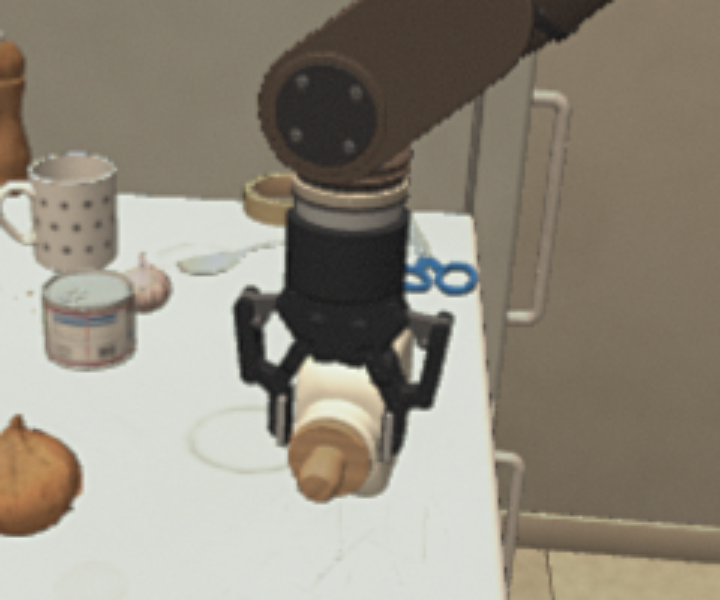

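The side view shows the pads beside the neck, just behind the collar, and the grip is holding. Next I swing the jar up along the arc, starting with 30°.

```bash
python3 -m handwheel '[[[0.04,-0.0035,0,-0.006,0],[0.04,-0.0038,0,-0.006,0],[0.04,-0.004,0,-0.006,0],[0.04,-0.0045,0,-0.0055,0],[0.04,-0.0047,0,-0.0054,0],[0.04,-0.005,0,-0.0052,0],[0.04,-0.0054,0,-0.0047,0],[0.04,-0.0056,0,-0.0044,0],[0.04,-0.0058,0,-0.0042,0],[0.04,0,0,0,0]]]'
python3 - <<'E'
from h import *
im=viewer.read_camera("side"); cv2.imwrite("pics/s3.png",cv2.resize(im[100:300,200:440],(720,600)))
print(get_state()["contact_force"]);go([.4739,-.013,.043])
E
```

```text
time: 6.6
eef_pos: [0.4677, -0.0552, 0.0915]
tcp_rot: [0.756, 0.654, -0.0, 0.0]
contact_force: [-1.1, 2.1, -3.1]
opening: 0.718
finger_force: 39.0
[-0.28746308  1.81009493 -2.62529249]
tcp [ 0.4677 -0.0546  0.0911] yaw x 81.69 tool shift [0.0421 0.0001 0.048 ] q [-0.33  0.    2.17 -0.    0.96 -0.19]
```

View pics/s3.png

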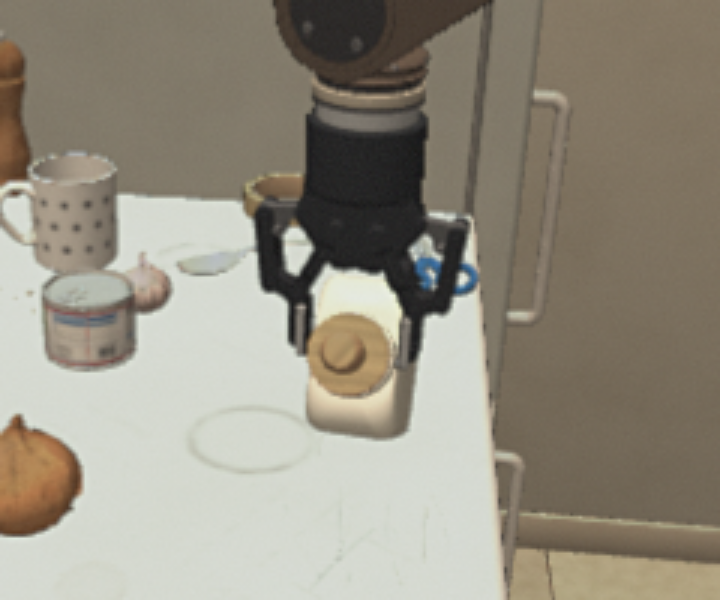

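The jar has tilted up by about 30° and is pivoting in the grip as planned. I'll continue to about 80°.

```bash
python3 -m handwheel '[[[0.04,-0.006,0,-0.0038,0],[0.04,-0.0063,0,-0.0034,0],[0.04,-0.0066,0,-0.003,0],[0.04,-0.0067,0,-0.0026,0],[0.04,-0.0068,0,-0.0023,0],[0.04,-0.0068,0,-0.0019,0],[0.04,-0.007,0,-0.0015,0],[0.04,-0.0071,0,-0.001,0],[0.04,-0.0071,0,-0.0006,0],[0.04,0,0,0,0]]]'
python3 -m handwheel '[[[0.04,-0.0071,0,-0.0001,0],[0.04,-0.0071,0,0.0002,0],[0.04,-0.0071,0,0.0006,0],[0.04,-0.007,0,0.001,0],[0.04,-0.007,0,0.0014,0],[0.04,-0.007,0,0.0018,0],[0.04,0,0,0,0]]]'
python3 - <<'E'
from h import *
im=viewer.read_camera("side"); cv2.imwrite("pics/s4.png",cv2.resize(im[100:300,200:440],(720,600)))
print(get_state()["contact_force"],get_state()["wrist_torque"]);go([.45,-.172,.098])
E
```

```text
time: 7.48
eef_pos: [0.4598, -0.1162, 0.1123]
tcp_rot: [0.756, 0.654, -0.0, 0.002]
contact_force: [-2.7, 0.7, 6.9]
opening: 0.719
finger_force: 37.1
time: 8.07
eef_pos: [0.454, -0.1598, 0.1078]
tcp_rot: [0.756, 0.655, -0.001, 0.004]
contact_force: [-3.2, -3.2, 8.3]
opening: 0.723
finger_force: 37.4
[-3.04906031 -3.79758365  7.86105206] [-0.33150127  0.46669645  0.01193887]
tcp [ 0.454  -0.1594  0.1079] yaw x 81.78 tool shift [-0.013  -0.0022  0.0099] q [-0.55 -0.    2.14 -0.01  1.   -0.4 ]
```

View pics/s4.png

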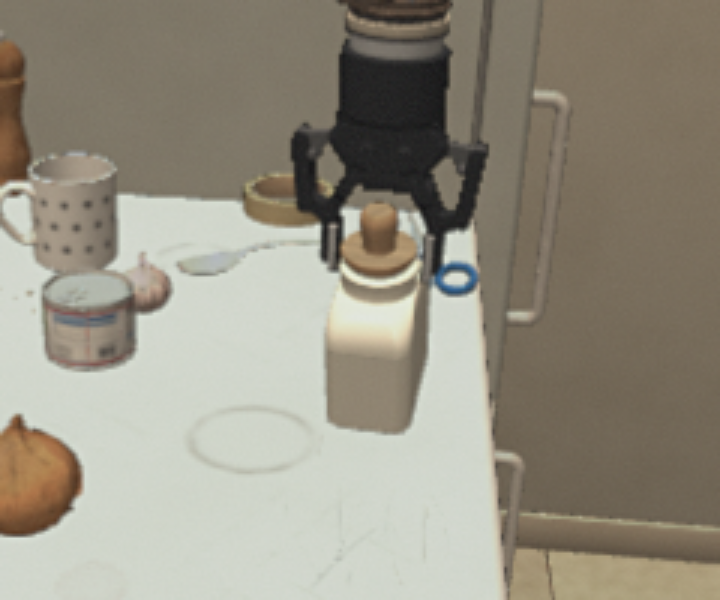

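The jar is nearly upright now, with its knob at (380, 225) in the crop. I'll do the last few degrees.

```bash
python3 -m handwheel '[[[0.04,-0.005,0,0.0015,0],[0.04,-0.005,0,0.0018,0],[0.04,-0.004,0,0.0018,0],[0.04,0,0,0,0],[0.04,0,0,0,0]]]' 25
python3 - <<'E'
from h import *
im=viewer.read_camera("side"); cv2.imwrite("pics/s5.png",cv2.resize(im[100:300,200:440],(720,600)))
S=cam("side")
s=get_state();print(s["contact_force"],s["wrist_torque"],s["opening"]);go([.45,-.172,.098])
for t in("stopper_knob","jar_mouth","jar"):
  for q in viewer.pinpoint("side",t)[:1]:
    u=np.array(q["xy"])*[560,420];print(t,u,q["confidence"],atz(S,*u,{"jar":0,"jar_mouth":.118,"stopper_knob":.148}[t]))
E
```

```text
time: 8.53
eef_pos: [0.452, -0.1735, 0.103]
tcp_rot: [0.756, 0.655, -0.002, 0.004]
contact_force: [-3.2, -4.7, 8.7]
opening: 0.722
finger_force: 37.7
[-3.98740641 -4.07179329  8.05559729] [-0.53978567  0.58684919  0.00383448] 0.7183500358355626
tcp [ 0.4521 -0.1735  0.103 ] yaw x 81.83 tool shift [ 0.0012 -0.0023  0.005 ] q [-0.57  0.01  2.14 -0.01  0.98 -0.43]
stopper_knob [327.488 175.308] 0.98 [ 0.45445525 -0.16058885  0.148     ]
jar_mouth [328.72  186.984] 0.63 [ 0.45014492 -0.16674849  0.118     ]
jar [326.088 228.396] 0.72 [ 0.44993116 -0.19106157  0.        ]
```

```bash
python3 -m handwheel '[[[0.04,-0.004,0,0.001,0],[0.04,-0.004,0,0.001,0],[0.04,-0.004,0,0.001,0],[0.04,0,0,0,0],[0.04,0,0,0,0]]]' 25
cat > chk.py <<'E'
from h import *
S=cam("side");T=cam("top");viewer.read_camera("side");viewer.read_camera("top")
s=get_state();print(s["contact_force"],s["wrist_torque"],s["opening"]);go([.45,-.172,.098])
for t in("stopper_knob","jar_mouth","jar"):
  for n,c in(("side",S),("top",T)):
   for q in viewer.pinpoint(n,t)[:1]:
    u=np.array(q["xy"])*[560,420];print(n,t,u.round(1),round(q["confidence"],2),atz(c,*u,{"jar":0,"jar_mouth":.118,"stopper_knob":.148}[t]).round(4))
E
python3 chk.py
```

```text
time: 9.15
eef_pos: [0.4503, -0.1813, 0.0997]
tcp_rot: [0.757, 0.654, 0.001, 0.0]
contact_force: [-2.8, 5.4, 13.2]
opening: 0.72
finger_force: 38.2
[-2.04677538  4.9070643  12.60440924] [ 0.98568007  0.22146956 -0.03892133] 0.7221229726527436
tcp [ 0.4503 -0.1813  0.0996] yaw x 81.69 tool shift [ 0.0091 -0.0017  0.0017] q [-0.59  0.02  2.14  0.    0.98 -0.45]
side stopper_knob [327.7 171.2] 0.87 [ 0.4547 -0.1847  0.148 ]
side jar_mouth [331.2 185.6] 0.92 [ 0.4449 -0.1752  0.118 ]
side jar [326.  231.9] 0.67 [ 0.4497 -0.1742  0.    ]
```

The base, mouth and knob now line up vertically, and the horizontal force has reversed sign, so the base is flat. I'll let go, rise clear and check.

```bash
python3 -m handwheel '[[[0.065,0.002,0,0,0],[0.07,0.001,0,0,0],[0.085,0,0,0,0],[0.085,0,0,0,0],[0.085,0,0,0,0],[0.085,0,0,-0.03,0],[0.085,0,0,-0.04,0],[0.085,0,0,-0.04,0],[0.085,-0.03,0,0,0],[0.085,-0.04,0,0,0],[0.085,-0.03,0,0,0],[0.085,0,0,0,0]]]' 25
cat >> chk.py <<'E'
c=cam("wrist");im=np.ascontiguousarray(viewer.read_camera("wrist"))
for t in("stopper_knob","jar_mouth","jar"):
   for q in viewer.pinpoint("wrist",t)[:1]:
    u=np.array(q["xy"])*[560,420];print("wrist",t,u.round(1),round(q["confidence"],2),atz(c,*u,{"jar":0,"jar_mouth":.118,"stopper_knob":.148}[t]).round(4))
cv2.imwrite("pics/w3.png",np.hstack([cv2.resize(viewer.read_camera("side")[100:300,200:440],(400,333)),cv2.resize(im,(400,333))]))
E
python3 chk.py
```

```text
time: 10.55
eef_pos: [0.4349, -0.2818, 0.2081]
tcp_rot: [0.757, 0.653, -0.001, 0.001]
contact_force: [-0.1, -0.5, -0.5]
opening: 0.997
finger_force: 0.0
[-0.15052453  0.98028373  0.03205959] [-0.0042553   0.03865069  0.06642103] 0.995915684593168
tcp [ 0.435  -0.2781  0.2072] yaw x 81.63 tool shift [ 0.107  -0.0005  0.1093] q [-0.77 -0.04  1.99  0.    1.2  -0.62]
side stopper_knob [329.1 173.9] 0.66 [ 0.4512 -0.1694  0.148 ]
top stopper_knob [298.5 258.4] 0.56 [ 0.4489 -0.171   0.148 ]
side jar_mouth [328.1 188.5] 0.87 [ 0.4513 -0.1583  0.118 ]
top jar_mouth [303.3 257.2] 0.63 [ 0.4501 -0.1811  0.118 ]
side jar [325.4 228. ] 0.95 [ 0.4516 -0.1927  0.    ]
top jar [298.6 253.8] 0.63 [ 0.4546 -0.176   0.    ]
wrist stopper_knob [278.9  69.2] 0.72 [ 0.4499 -0.1753  0.148 ]
```

View pics/w3.png

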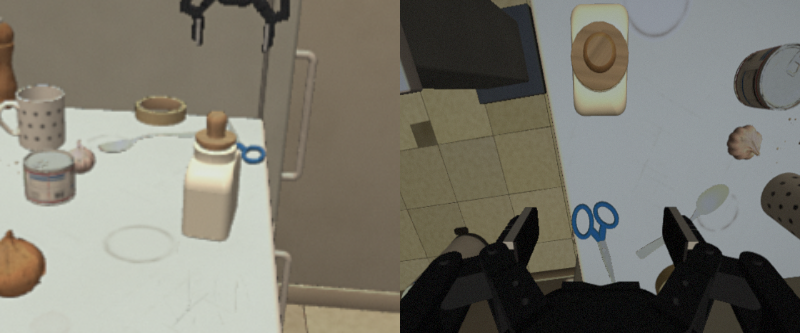

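The jar stands upright and free: side crop (210, 185), and the wrist view shows its long side parallel to tool x. The knob is at about (0.450, −0.172, 0.148). Next I place the open fingers over the knob, closing across the 64 mm width so that it can pivot in the grip when rocked along the long side.

```bash
python3 -m handwheel '[[[0.085,0.035,0,0,0],[0.085,0.036,0,0,0],[0.085,0.036,0,0,0],[0.085,0,0,0.02,0],[0.085,0,0,0,0],[0.085,0,0,0,0]]]' 20
python3 - <<'E'
from h import *
go([.45,-.172,.138]);c=cam("wrist");viewer.read_camera("wrist")
for t in("stopper_knob","stopper","jar_mouth"):
   for q in viewer.pinpoint("wrist",t)[:1]:
    u=np.array(q["xy"])*[560,420];print(t,u.round(1),round(q["confidence"],2),atz(c,*u,{"jar":0,"jar_mouth":.118,"stopper_knob":.148,"stopper":.102}[t]).round(4))
E
```

```text
time: 11.7
eef_pos: [0.4501, -0.1708, 0.1868]
tcp_rot: [0.756, 0.655, -0.0, -0.001]
contact_force: [0.0, -0.4, 0.5]
opening: 0.994
finger_force: 0.0
tcp [ 0.4501 -0.1708  0.1868] yaw x 81.81 tool shift [-0.0013  0.0002  0.0488] q [-0.57 -0.11  2.08 -0.    1.17 -0.43]
stopper_knob [280.3 240.7] 0.59 [ 0.4502 -0.1753  0.148 ]
stopper [279.5 219.1] 0.93 [ 0.4492 -0.1766  0.102 ]
jar_mouth [462.5 266.3] 0.16 [ 0.588  -0.2307  0.118 ]
```

```bash
python3 -m handwheel '[[[0.085,-0.003,0,0.025,0],[0.07,0,0,0.024,0],[0.05,0,0,0,0],[0.02,0,0,0,0],[0.02,0,0,0,0],[0.02,0,0,0,0],[0.02,0,0,0,0],[0.02,0,0,0,0],[0.02,0,0,0,0]]]' 25
cat > flow.py <<'E'
from h import *
import sys,os
# subpixel shift of jar-base, jar-top and knob patches in side view vs the reference
im=cv2.cvtColor(viewer.read_camera("side"),cv2.COLOR_BGR2GRAY).astype(np.float32)
if len(sys.argv)>1: np.save("ref.npy",im)
ref=np.load("ref.npy"); S=cam("side"); A=np.array([.45,-.174,0]); out=[]
d=np.array([.143,.99,0]);w=np.array([.99,-.143,0])
pts={"base-":A-d*.055-w*.028+[0,0,.01],"base+":A+d*.055+[0,0,.012],"top+":A+d*.05+[0,0,.075],"mouth":A+d*.028+[0,0,.108],"knob":A+[0,0,.134]}
for k,p in pts.items():
    if k=="base-":continue
    u,v=proj(S,p)[0]; r=10; 
    pt=np.float32([[[u,v]]]); n,st,_=cv2.calcOpticalFlowPyrLK(ref.astype(np.uint8),im.astype(np.uint8),pt,None,winSize=(17,17),maxLevel=1)
    out.append((k,(n-pt)[0,0].round(2).tolist()))
s=get_state();print(out);print("tcp",s["eef_pos"].round(4),"F",s["contact_force"].round(1),"T",s["wrist_torque"].round(2),"q",s["tcp_rot"].round(3),"open",round(s["opening"]*.0854,4),"t",s["time"])
E
python3 flow.py ref
```

```text
time: 12.65
eef_pos: [0.4505, -0.1748, 0.1398]
tcp_rot: [0.756, 0.655, -0.0, 0.001]
contact_force: [-3.6, -0.7, 2.9]
opening: 0.31
finger_force: 26.8
[('base+', [0.0, 0.0]), ('top+', [0.0, 0.0]), ('mouth', [0.0, 0.0]), ('knob', [0.0, 0.0])]
tcp [ 0.4505 -0.1748  0.1395] F [-1.  -0.9  1.9] T [-0.17  0.39 -0.05] q [ 0.756  0.655 -0.     0.001] open 0.0263 t 12.7
```

Gripped at about 27 mm. Now a first test lean: a little down-bias and 4 mm along the long side, watching the forces and whether the jar tips.

```bash
python3 -m handwheel '[[[0.02,0,0,0.003,0],[0.02,0.001,0,0,0],[0.02,0.001,0,0,0],[0.02,0.001,0,0,0],[0.02,0.001,0,0,0],[0.02,0,0,0,0]]]' 25
python3 flow.py
python3 -m handwheel '[[[0.02,0.001,0,0,0],[0.02,0.001,0,0,0],[0.02,0.001,0,0,0],[0.02,0,0,0,0]]]' 25
python3 flow.py
```

```text
time: 13.2
eef_pos: [0.4515, -0.1713, 0.1363]
tcp_rot: [0.756, 0.655, -0.0, 0.002]
contact_force: [-1.5, -4.4, 4.2]
opening: 0.31
finger_force: 26.7
[('base+', [-0.4099999964237213, -0.05999999865889549]), ('top+', [-2.2899999618530273, -0.12999999523162842]), ('mouth', [-1.340000033378601, 0.6600000262260437]), ('knob', [-0.699999988079071, 2.119999885559082])]
tcp [ 0.4515 -0.1713  0.1364] F [-2.2 -5.6  2.7] T [-0.91  0.28 -0.08] q [ 0.756  0.655 -0.     0.002] open 0.0265 t 13.25
time: 13.58
eef_pos: [0.4521, -0.1686, 0.1367]
tcp_rot: [0.756, 0.655, -0.0, 0.002]
contact_force: [-1.8, -6.0, 5.5]
opening: 0.312
finger_force: 26.3
[('base+', [-0.38999998569488525, -0.09000000357627869]), ('top+', [-4.25, -0.33000001311302185]), ('mouth', [-1.409999966621399, 0.8899999856948853]), ('knob', [-0.9599999785423279, 2.380000114440918])]
tcp [ 0.4521 -0.1686  0.1367] F [-1.9 -5.1  3.4] T [-0.97  0.37 -0.05] q [ 0.756  0.655 -0.     0.002] open 0.0265 t 13.6333
```

Run:
```python
from h import *
S=cam("side");A=np.array([.45,-.174,0]);d=np.array([.143,.99,0])
for n,p in(("mouth",A+d*.028+[0,0,.108]),("knob",A+[0,0,.134]),("base",A+d*.055+[0,0,.012])):
    q=proj(S,[p,p+d*.001,p+[0,0,.001],p+[.99e-3,-.143e-3,0]]);print(n,q[0].round(1),(q[1:]-q[0]).round(3).tolist())
im=viewer.read_camera("side");cv2.imwrite("pics/s6.png",cv2.resize(im[140:270,260:400],(646,600),interpolation=2))
```

```text
mouth [326.4 194.8] [[-0.08, 0.185], [0.027, -0.417], [-0.454, -0.056]]
knob [329.3 179. ] [[-0.077, 0.169], [0.028, -0.419], [-0.449, -0.051]]
base [321.8 239. ] [[-0.083, 0.22], [0.024, -0.389], [-0.443, -0.064]]
```

View pics/s6.png

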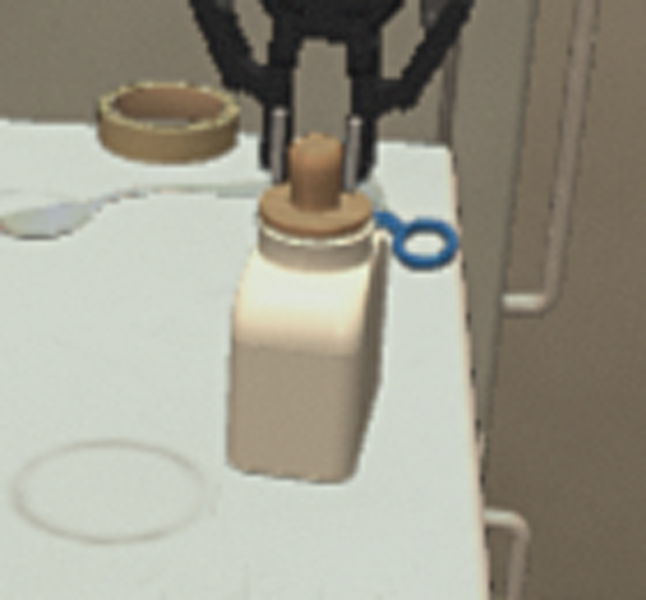

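The crop shows the stopper leaned towards the camera, with its collar front (315, 225) close to the rim, while the jar's base has stayed put. Now I rock to the other side, raising a little with each swing.

```bash
python3 -m handwheel '[[[0.02,-0.002,0,-0.0005,0],[0.02,-0.0025,0,-0.0005,0],[0.02,-0.0025,0,-0.0005,0],[0.02,-0.0025,0,-0.0005,0],[0.02,-0.002,0,0,0],[0.02,-0.001,0,0,0],[0.02,0,0,0,0]]]' 25
python3 flow.py
python3 -m handwheel '[[[0.02,0.002,0,-0.0005,0],[0.02,0.002,0,-0.0005,0],[0.02,0.002,0,-0.0005,0],[0.02,0.0025,0,-0.0005,0],[0.02,0.0015,0,0,0],[0.02,0.001,0,0,0],[0.02,0,0,0,0]]]' 25
python3 flow.py
```

```text
time: 14.27
eef_pos: [0.4491, -0.1788, 0.1369]
tcp_rot: [0.756, 0.654, 0.0, -0.001]
contact_force: [0.6, 4.1, -2.6]
opening: 0.311
finger_force: 25.7
[('base+', [-0.23000000417232513, -0.9700000286102295]), ('top+', [2.7899999618530273, -0.8199999928474426]), ('mouth', [-0.12999999523162842, -1.0099999904632568]), ('knob', [0.5099999904632568, 0.4099999964237213])]
tcp [ 0.4491 -0.1789  0.137 ] F [ 0.4  3.9 -2.4] T [ 0.77 -0.19  0.02] q [ 0.756  0.654  0.    -0.001] open 0.0269 t 14.3167
time: 14.9
eef_pos: [0.4518, -0.1702, 0.1411]
tcp_rot: [0.756, 0.655, -0.0, 0.002]
contact_force: [-3.2, -4.6, 2.3]
opening: 0.313
finger_force: 26.2
[('base+', [0.9599999785423279, -0.12999999523162842]), ('top+', [-1.2300000190734863, -0.17000000178813934]), ('mouth', [-0.7200000286102295, 0.029999999329447746]), ('knob', [-0.7300000190734863, 0.27000001072883606])]
tcp [ 0.4518 -0.1702  0.1411] F [-3.2 -5.   2.5] T [-0.91  0.57  0.02] q [ 0.756  0.655 -0.     0.002] open 0.0263 t 14.95
```

At −x the jar's front base edge rose about 2.5 mm, so a sideways force alone starts to tip it. Instead I'll lock the lean with a firm grip, so the tool carries a pure moment, relax the sideways force, and raise from there.

```bash
python3 -m handwheel '[[[0.02,0.001,0,0.001,0],[0.02,0,0,0,0],[0.02,0,0,0,0]]]' 110
python3 flow.py
python3 -m handwheel '[[[0.02,-0.001,0,0,0],[0.02,-0.001,0,-0.0005,0],[0.02,-0.001,0,-0.0005,0],[0.02,0,0,0,0]]]' 110
python3 flow.py
python3 -m handwheel '[[[0.02,0,0,-0.0005,0],[0.02,0,0,-0.0005,0],[0.02,0,0,-0.0005,0],[0.02,0,0,0,0]]]' 110
python3 flow.py
```

```text
time: 15.2
eef_pos: [0.4513, -0.1682, 0.1387]
tcp_rot: [0.756, 0.654, 0.0, 0.0]
contact_force: [-1.9, -4.8, -1.0]
opening: 0.286
finger_force: 108.1
[('base+', [0.14000000059604645, -0.17000000178813934]), ('top+', [-3.7300000190734863, -0.3199999928474426]), ('mouth', [-1.0800000429153442, 0.6200000047683716]), ('knob', [-0.6399999856948853, 1.7599999904632568])]
tcp [ 0.4513 -0.1681  0.1386] F [-1.8 -4.1 -0.5] T [-0.75  0.3  -0.04] q [0.756 0.654 0.    0.   ] open 0.0244 t 15.25
time: 15.58
eef_pos: [0.4513, -0.171, 0.1398]
tcp_rot: [0.756, 0.654, 0.001, 0.0]
contact_force: [0.4, -2.4, -0.6]
opening: 0.284
finger_force: 108.4
[('base+', [2.3499999046325684, 0.8700000047683716]), ('top+', [2.5999999046325684, 0.8199999928474426]), ('mouth', [-0.6100000143051147, 0.6100000143051147]), ('knob', [-0.5899999737739563, 0.800000011920929])]
tcp [ 0.4513 -0.171   0.14  ] F [ 1.1 -1.8 -1.3] T [-0.53 -0.04  0.01] q [0.756 0.654 0.001 0.001] open 0.0243 t 15.6333
time: 15.97
eef_pos: [0.4511, -0.1708, 0.1412]
tcp_rot: [0.756, 0.654, 0.0, 0.0]
contact_force: [0.4, -1.6, -2.9]
opening: 0.286
finger_force: 108.3
[('base+', [1.9299999475479126, 0.8299999833106995]), ('top+', [3.0399999618530273, 0.8399999737739563]), ('mouth', [-0.5600000023841858, 0.5600000023841858]), ('knob', [-0.47999998927116394, 0.23999999463558197])]
tcp [ 0.4511 -0.1708  0.1412] F [ 0.7 -1.8 -1.5] T [-0.46 -0.29 -0.02] q [0.756 0.654 0.    0.   ] open 0.0244 t 16.0167
```

```bash
python3 -m handwheel '[[[0.02,-0.0005,0,-0.0005,0],[0.02,-0.0005,0,-0.0005,0],[0.02,0,0,-0.0005,0],[0.02,0,0,0,0]]]' 110
python3 flow.py
python3 -m handwheel '[[[0.02,0,0,-0.0005,0],[0.02,0,0,-0.0005,0],[0.02,0,0,-0.0005,0],[0.02,0,0,0,0]]]' 110
python3 flow.py
```

```text
time: 16.35
eef_pos: [0.4502, -0.1713, 0.1421]
tcp_rot: [0.756, 0.654, 0.0, -0.001]
contact_force: [0.9, -0.6, -3.5]
opening: 0.285
finger_force: 108.4
[('base+', [3.630000114440918, 0.8799999952316284]), ('top+', [3.559999942779541, 0.7699999809265137]), ('mouth', [0.07000000029802322, 0.4099999964237213]), ('knob', [0.009999999776482582, -0.18000000715255737])]
tcp [ 0.4502 -0.1714  0.1421] F [ 2.2  0.4 -3.8] T [-0.08 -0.3  -0.01] q [ 0.756  0.654  0.    -0.001] open 0.0242 t 16.4
time: 16.73
eef_pos: [0.4494, -0.1711, 0.1428]
tcp_rot: [0.756, 0.655, -0.001, -0.002]
contact_force: [-0.1, -0.3, -8.9]
opening: 0.286
finger_force: 108.4
[('base+', [2.130000114440918, 0.8899999856948853]), ('top+', [4.119999885559082, 0.8799999952316284]), ('mouth', [0.41999998688697815, 0.38999998569488525]), ('knob', [0.36000001430511475, -0.4300000071525574])]
tcp [ 0.4495 -0.1712  0.1429] F [-0.2  0.1 -9.2] T [ 0.02 -0.02 -0.02] q [ 0.756  0.655 -0.001 -0.002] open 0.0243 t 16.7833
```

Pulling straight from here loads the jar to about 9 N, so I stop and back off. Next I let go and press the collar down on one side with the fingertips, offset along the long side. This force is purely downward, so the jar stays put. Then I clamp the knob with that lean locked in.

```bash
python3 -m handwheel '[[[0.02,0,0,0.0015,0],[0.02,0,0,0.001,0],[0.042,0,0,0,0],[0.042,0,0,0,0],[0.042,0.004,0,0,0],[0.042,0.003,0,0.002,0],[0.042,0,0,0.002,0],[0.042,0,0,0.001,0],[0.042,0,0,0,0]]]' 25
python3 flow.py
python3 -m handwheel '[[[0.042,0,0,0.001,0],[0.042,0,0,0.001,0],[0.042,0,0,0.001,0],[0.042,0,0,0,0]]]' 25
python3 flow.py
```

```text
time: 17.53
eef_pos: [0.4516, -0.1648, 0.1364]
tcp_rot: [0.756, 0.655, -0.0, -0.0]
contact_force: [-0.4, 0.3, -0.0]
opening: 0.489
finger_force: 0.0
[('base+', [-0.019999999552965164, 0.9100000262260437]), ('top+', [4.059999942779541, 1.2000000476837158]), ('mouth', [-0.09000000357627869, 1.2400000095367432]), ('knob', [0.8899999856948853, 2.240000009536743])]
tcp [ 0.4516 -0.1649  0.1365] F [-0.6 -0.3  0.8] T [-0.   -0.03 -0.02] q [ 0.756  0.655 -0.    -0.   ] open 0.0416 t 17.5833
time: 17.92
eef_pos: [0.4515, -0.1649, 0.1333]
tcp_rot: [0.756, 0.654, -0.0, -0.0]
contact_force: [-0.4, 0.4, 0.1]
opening: 0.49
finger_force: 0.0
[('base+', [-0.05999999865889549, 0.8999999761581421]), ('top+', [4.110000133514404, 1.2300000190734863]), ('mouth', [-0.07000000029802322, 1.2400000095367432]), ('knob', [0.8999999761581421, 2.2699999809265137])]
tcp [ 0.4515 -0.1649  0.1334] F [ 0.1  0.2 -0.5] T [-0.    0.03 -0.02] q [ 0.756  0.654 -0.    -0.   ] open 0.0419 t 17.9667
```

The stopper sinks freely a few millimetres, so pressing down is no use. New approach: clamp the knob firmly so it is rigid with the tool, raise lightly against the lip, then rock by small side-to-side swings about the ring. The base edge stays on the worktop and the stopper gains a millimetre or so per swing.

```bash
python3 -m handwheel '[[[0.042,-0.0055,0,-0.001,0],[0.02,0,0,0,0],[0.02,0,0,0,0],[0.02,0,0,0,0],[0.02,0,0,0,0],[0.02,0,0,0,0]]]' 110
python3 flow.py ref
python3 -m handwheel '[[[0.02,0,0,-0.001,0],[0.02,0,0,-0.001,0],[0.02,0,0,0,0]]]' 110
python3 flow.py
python3 -m handwheel '[[[0.02,0,0,-0.001,0],[0.02,0,0,-0.0005,0],[0.02,0,0,0,0]]]' 110
python3 flow.py
```

```text
time: 18.47
eef_pos: [0.4508, -0.1709, 0.1354]
tcp_rot: [0.756, 0.655, -0.0, 0.0]
contact_force: [-3.4, -1.3, 5.6]
opening: 0.286
finger_force: 107.9
[('base+', [0.0, 0.0]), ('top+', [0.0, 0.0]), ('mouth', [0.0, 0.0]), ('knob', [0.0, 0.0])]
tcp [ 0.4508 -0.1709  0.1354] F [-2.8 -0.6  5.2] T [-0.13  0.62 -0.06] q [ 0.756  0.655 -0.     0.   ] open 0.0242 t 18.5167
time: 18.77
eef_pos: [0.4502, -0.17, 0.1357]
tcp_rot: [0.756, 0.654, -0.0, -0.001]
contact_force: [-2.0, -0.7, -1.5]
opening: 0.287
finger_force: 108.2
[('base+', [-0.23999999463558197, 0.029999999329447746]), ('top+', [-0.07000000029802322, 0.07000000029802322]), ('mouth', [0.27000001072883606, 0.05999999865889549]), ('knob', [0.2800000011920929, 0.029999999329447746])]
tcp [ 0.4502 -0.17    0.1357] F [-1.6 -0.7 -1.9] T [-0.12  0.43 -0.02] q [ 0.756  0.655 -0.    -0.001] open 0.0246 t 18.8167
time: 19.07
eef_pos: [0.4505, -0.1702, 0.1377]
tcp_rot: [0.756, 0.655, -0.0, -0.001]
contact_force: [-1.2, -0.6, -2.6]
opening: 0.288
finger_force: 108.2
[('base+', [0.28999999165534973, -0.019999999552965164]), ('top+', [-0.0, -0.03999999910593033]), ('mouth', [0.1599999964237213, -0.3499999940395355]), ('knob', [0.20000000298023224, -0.8500000238418579])]
tcp [ 0.4505 -0.1702  0.1377] F [-2.2 -0.7 -2.4] T [-0.09  0.4  -0.01] q [ 0.756  0.654 -0.    -0.001] open 0.0246 t 19.1167
```

```bash
python3 -m handwheel '[[[0.02,0,0,-0.0007,0],[0.02,0,0,-0.0007,0],[0.02,0.0015,0,-0.0007,0],[0.02,0.0015,0,-0.0007,0],[0.02,0.0015,0,-0.0007,0],[0.02,0.0015,0,-0.0007,0],[0.02,0,0,0,0]]]' 110
python3 flow.py
python3 -m handwheel '[[[0.02,-0.002,0,0.0008,0],[0.02,-0.002,0,0.0008,0],[0.02,-0.002,0,0.0008,0],[0.02,-0.002,0,-0.0003,0],[0.02,-0.002,0,-0.0008,0],[0.02,-0.002,0,-0.0008,0],[0.02,0,0,-0.0008,0],[0.02,0,0,0,0]]]' 110
python3 flow.py
```

```text
time: 19.7
eef_pos: [0.4521, -0.1646, 0.1427]
tcp_rot: [0.756, 0.655, 0.0, 0.001]
contact_force: [-2.1, -2.9, -1.6]
opening: 0.284
finger_force: 108.3
[('base+', [-0.5400000214576721, -0.10000000149011612]), ('top+', [-1.3899999856948853, 0.019999999552965164]), ('mouth', [-0.49000000953674316, -0.18000000715255737]), ('knob', [-0.44999998807907104, -2.049999952316284])]
tcp [ 0.4521 -0.1647  0.1427] F [-1.4 -2.9 -1.3] T [-0.69  0.32 -0.04] q [ 0.756  0.655 -0.     0.001] open 0.0244 t 19.75
time: 20.42
eef_pos: [0.4499, -0.1757, 0.1423]
tcp_rot: [0.756, 0.654, 0.0, -0.001]
contact_force: [0.1, 3.6, -1.0]
opening: 0.282
finger_force: 108.3
[('base+', [3.059999942779541, -0.9399999976158142]), ('top+', [-0.46000000834465027, -1.4800000190734863]), ('mouth', [0.5699999928474426, -2.0999999046325684]), ('knob', [0.7099999785423279, -3.7699999809265137])]
tcp [ 0.4499 -0.1758  0.1423] F [-0.3  4.8 -1.8] T [0.75 0.16 0.04] q [ 0.756  0.654  0.    -0.001] open 0.0246 t 20.4667
```

The stopper is now about 2 mm above its original seat, the pull is only about 2 N, and the jar's edge lifts about 2 mm at most. I'll keep rocking.

```bash
python3 -m handwheel '[[[0.02,0.002,0,0.0003,0],[0.02,0.002,0,0.0003,0],[0.02,0.002,0,0.0002,0],[0.02,0.002,0,-0.0005,0],[0.02,0.002,0,-0.0006,0],[0.02,0.002,0,-0.0006,0],[0.02,0,0,0,0]]]' 110
python3 flow.py
python3 -m handwheel '[[[0.02,-0.002,0,0.0003,0],[0.02,-0.002,0,0.0003,0],[0.02,-0.002,0,0.0002,0],[0.02,-0.002,0,-0.0005,0],[0.02,-0.002,0,-0.0006,0],[0.02,-0.002,0,-0.0006,0],[0.02,0,0,0,0]]]' 110
python3 flow.py
```

```text
time: 21.05
eef_pos: [0.4512, -0.1636, 0.1425]
tcp_rot: [0.756, 0.655, 0.0, -0.001]
contact_force: [1.4, 0.9, -8.0]
opening: 0.285
finger_force: 108.4
[('base+', [0.8399999737739563, 1.6699999570846558]), ('top+', [-1.25, 1.2699999809265137]), ('mouth', [-0.11999999731779099, 0.6800000071525574]), ('knob', [-0.029999999329447746, -1.75])]
tcp [ 0.4512 -0.1638  0.1426] F [-0.5 -1.  -8.3] T [-0.02 -0.    0.02] q [ 0.756  0.655 -0.    -0.001] open 0.0242 t 21.1
time: 21.68
eef_pos: [0.4501, -0.177, 0.1447]
tcp_rot: [0.756, 0.654, -0.0, 0.0]
contact_force: [-0.3, -0.3, -7.8]
opening: 0.283
finger_force: 108.5
[('base+', [1.6699999570846558, -2.3499999046325684]), ('top+', [0.41999998688697815, -2.430000066757202]), ('mouth', [0.7099999785423279, -2.619999885559082]), ('knob', [0.6499999761581421, -4.980000019073486])]
tcp [ 0.4501 -0.1768  0.1446] F [-0.6  0.6 -6.9] T [ 0.01  0.01 -0.05] q [0.756 0.654 0.    0.   ] open 0.0245 t 21.7333
```

The pull has reached the jar's weight, so the jar is sliding along with it. I'll lower at once and check.

```bash
python3 -m handwheel '[[[0.02,0.002,0,0.0015,0],[0.02,0.002,0,0.001,0],[0.02,0.001,0,0.0005,0],[0.02,0,0,0,0]]]' 110
python3 flow.py
```

```text
time: 22.07
eef_pos: [0.4513, -0.172, 0.1424]
tcp_rot: [0.756, 0.655, -0.0, 0.001]
contact_force: [-0.5, -1.8, -4.6]
opening: 0.279
finger_force: 108.6
[('base+', [-1.1200000047683716, -0.7699999809265137]), ('top+', [-0.7900000214576721, -0.6700000166893005]), ('mouth', [-0.18000000715255737, -1.059999942779541]), ('knob', [0.009999999776482582, -3.200000047683716])]
tcp [ 0.4513 -0.172   0.1424] F [-1.6 -3.  -3.3] T [-0.49  0.06  0.01] q [ 0.756  0.655 -0.     0.001] open 0.0243 t 22.1167
```

```bash
python3 -m handwheel '[[[0.02,-0.0015,0,0.0005,0],[0.02,-0.0015,0,-0.0003,0],[0.02,-0.002,0,-0.0006,0],[0.02,-0.002,0,-0.0006,0],[0.02,-0.002,0,-0.0006,0],[0.02,0,0,0,0]]]' 110
python3 flow.py
python3 -m handwheel '[[[0.02,0.0025,0,0.0006,0],[0.02,0.0025,0,0.0006,0],[0.02,0.0025,0,0.0004,0],[0.02,0.0025,0,-0.0004,0],[0.02,0.0025,0,-0.0006,0],[0.02,0.0025,0,-0.0006,0],[0.02,0,0,0,0]]]' 110
python3 flow.py
```

```text
time: 22.62
eef_pos: [0.4497, -0.1803, 0.1433]
tcp_rot: [0.756, 0.654, 0.001, -0.0]
contact_force: [0.5, 3.0, -2.8]
opening: 0.281
finger_force: 108.7
[('base+', [-1.3200000524520874, -2.8499999046325684]), ('top+', [4.619999885559082, -2.7699999809265137]), ('mouth', [0.8799999952316284, -3.5199999809265137]), ('knob', [0.8799999952316284, -5.0])]
tcp [ 0.4496 -0.1802  0.1432] F [ 1.9  3.9 -2. ] T [ 0.6  -0.23  0.06] q [ 0.756  0.654  0.    -0.   ] open 0.0241 t 22.6667
time: 23.25
eef_pos: [0.4514, -0.1656, 0.1432]
tcp_rot: [0.756, 0.655, -0.001, 0.0]
contact_force: [-0.4, -2.8, -2.7]
opening: 0.286
finger_force: 108.6
[('base+', [0.7099999785423279, -0.15000000596046448]), ('top+', [-1.4199999570846558, -0.10999999940395355]), ('mouth', [-0.10000000149011612, -0.2199999988079071]), ('knob', [-0.07000000029802322, -2.390000104904175])]
tcp [ 0.4514 -0.1657  0.1432] F [-0.5 -2.4 -2.5] T [-0.59  0.15  0.  ] q [ 0.756  0.655 -0.001  0.   ] open 0.0243 t 23.3
```

```bash
python3 -m handwheel '[[[0.02,-0.0025,0,0.0005,0],[0.02,-0.0025,0,0.0005,0],[0.02,-0.0025,0,0.0002,0],[0.02,-0.0025,0,-0.0005,0],[0.02,-0.0025,0,-0.0006,0],[0.02,-0.0025,0,-0.0006,0],[0.02,0,0,0,0]]]' 110
python3 flow.py
python3 -m handwheel '[[[0.02,0.0025,0,0.0005,0],[0.02,0.0025,0,0.0005,0],[0.02,0.0025,0,0.0002,0],[0.02,0.0025,0,-0.0005,0],[0.02,0.0025,0,-0.0006,0],[0.02,0.0025,0,-0.0006,0],[0.02,0,0,0,0]]]' 110
python3 flow.py
```

```text
time: 23.88
eef_pos: [0.4495, -0.1804, 0.1438]
tcp_rot: [0.756, 0.654, 0.0, -0.0]
contact_force: [1.2, 3.6, -1.6]
opening: 0.286
finger_force: 108.6
[('base+', [2.3399999141693115, -2.869999885559082]), ('top+', [4.75, -3.2100000381469727]), ('mouth', [0.8700000047683716, -4.25]), ('knob', [0.9300000071525574, -5.269999980926514])]
tcp [ 0.4495 -0.1802  0.1437] F [ 1.4  4.1 -1.5] T [ 0.68 -0.28 -0.02] q [ 0.756  0.654  0.    -0.   ] open 0.0243 t 23.9333
time: 24.52
eef_pos: [0.4506, -0.1645, 0.1429]
tcp_rot: [0.756, 0.655, -0.001, -0.001]
contact_force: [-0.2, 0.1, -7.5]
opening: 0.286
finger_force: 108.5
[('base+', [-1.940000057220459, 1.1399999856948853]), ('top+', [-0.14000000059604645, 1.090000033378601]), ('mouth', [0.15000000596046448, 0.44999998807907104]), ('knob', [0.2199999988079071, -2.0])]
tcp [ 0.4507 -0.1648  0.143 ] F [ 0.4 -0.2 -8.4] T [ 0.04  0.01 -0.06] q [ 0.756  0.655 -0.001 -0.001] open 0.0241 t 24.5667
```

The pull reached the jar's weight again at the + end, so I lower it. Then I'll use the wrist camera to measure how far the stopper and jar really lean relative to the tool.

```bash
python3 -m handwheel '[[[0.02,-0.001,0,0.0015,0],[0.02,-0.001,0,0.001,0],[0.02,-0.001,0,0.0005,0],[0.02,0,0,0,0]]]' 110
cat > wf.py <<'E'
from h import *
import sys
g=cv2.cvtColor(viewer.read_camera("wrist"),cv2.COLOR_BGR2GRAY)
if len(sys.argv)>1: cv2.imwrite("wref.png",g)
ref=cv2.imread("wref.png",0);s=get_state();c=cam("wrist")
t0=np.array([.4505,-.1705,0]); t=s["eef_pos"]; M=R.from_quat(s["tcp_rot"]).as_matrix()
d=M[:,0]; top=np.array([t[0],t[1],0])
P={"colL":top+d*.0275+[0,0,.137],"knobtop":top+d*.012+[0,0,.165],"rim":top+d*.028+[0,0,.116],"shoul":top+d*.045+[0,0,.09],"face":top+d*.055+[0,0,.05]}
o=[]
for k,p in P.items():
    u=proj(c,p)[0]; pt=np.float32([[u]]); n,st,e=cv2.calcOpticalFlowPyrLK(ref,g,pt,None,winSize=(25,25),maxLevel=2)
    o.append((k,u.round().tolist(),(n-pt)[0,0].round(2).tolist()))
print(o); print("tcp",t.round(4),"F",s["contact_force"].round(1),"T",s["wrist_torque"].round(2),"t",s["time"])
E
python3 wf.py ref; python3 flow.py
python3 - <<'E'
from h import *
im=viewer.read_camera("wrist");cv2.imwrite("pics/w4.png",cv2.resize(im[120:420,130:430],(600,600),interpolation=2))
E
```

```text
time: 24.9
eef_pos: [0.4516, -0.1685, 0.1419]
tcp_rot: [0.756, 0.654, 0.001, 0.0]
contact_force: [-0.7, 3.5, -0.1]
opening: 0.284
finger_force: 108.8
[('colL', [279.0, 211.0], [0.0, 0.0]), ('knobtop', [278.0, 263.0], [0.0, 0.0]), ('rim', [279.0, 199.0], [0.0, 0.0]), ('shoul', [279.0, 163.0], [0.0, 0.0]), ('face', [279.0, 141.0], [0.0, 0.0])]
tcp [ 0.4516 -0.1685  0.1419] F [-0.7  5.  -0.3] T [0.8  0.1  0.03] t 24.95
[('base+', [2.5299999713897705, 0.8199999928474426]), ('top+', [-0.2199999988079071, 0.25999999046325684]), ('mouth', [-0.23000000417232513, -0.4699999988079071]), ('knob', [-0.17000000178813934, -2.380000114440918])]
tcp [ 0.4516 -0.1685  0.1419] F [-0.9  4.   0.8] T [0.84 0.11 0.01] q [0.756 0.654 0.    0.   ] open 0.0245 t 25.0
```

View pics/w4.png

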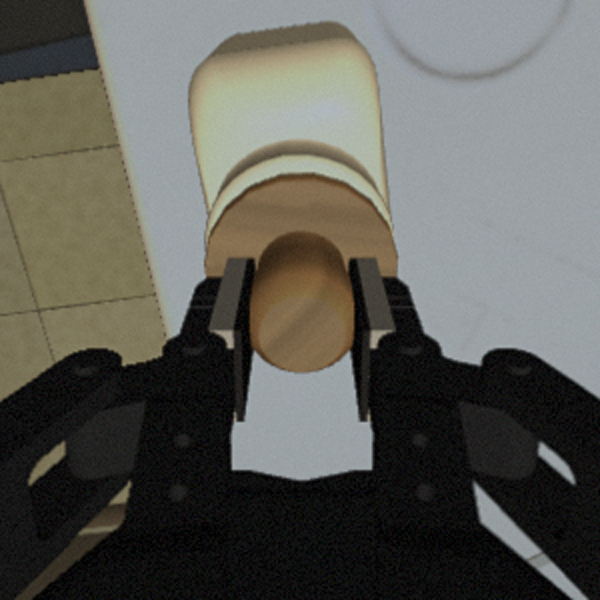

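The wrist crop shows the knob at (300, 310), the collar's front edge at row 172, the white rim down to row 155 and the jar's far edge near row 25. I'll track those rows numerically through a swing.

```bash
python3 - <<'E'
s=open('wf.py').read()
a=s.index('P={');b=s.index('print(o)')
s=s[:a]+'''o=[]
for k,u in {"knob":(280,288),"collar":(280,228),"coledge":(280,206),"rimedge":(280,197),"jaredge":(280,131)}.items():
    pt=np.float32([[u]]); n,st,e=cv2.calcOpticalFlowPyrLK(ref,g,pt,None,winSize=(21,15),maxLevel=2); o.append((k,(n-pt)[0,0].round(1).tolist()))
'''+s[b:]
open('wf.py','w').write(s)
E
python3 -m handwheel '[[[0.02,0.002,0,0,0],[0.02,0.0015,0,0,0],[0.02,0,0,0,0]]]' 110
python3 wf.py ref
python3 -m handwheel '[[[0.02,-0.002,0,-0.0005,0],[0.02,-0.002,0,-0.0006,0],[0.02,-0.002,0,-0.0006,0],[0.02,-0.002,0,-0.0006,0],[0.02,-0.002,0,-0.0006,0],[0.02,0,0,0,0]]]' 110
python3 wf.py
```

```text
time: 25.3
eef_pos: [0.4517, -0.165, 0.1411]
tcp_rot: [0.756, 0.655, -0.0, 0.0]
contact_force: [-0.7, 2.0, -1.4]
opening: 0.288
finger_force: 108.8
[('knob', [0.0, 0.0]), ('collar', [0.0, 0.0]), ('coledge', [0.0, 0.0]), ('rimedge', [0.0, 0.0]), ('jaredge', [0.0, 0.0])]
tcp [ 0.4517 -0.165   0.1411] F [-1.4  3.3 -0.1] T [0.5  0.18 0.05] t 25.35
time: 25.85
eef_pos: [0.4496, -0.1756, 0.1432]
tcp_rot: [0.756, 0.655, -0.001, 0.0]
contact_force: [-0.7, -1.4, -8.5]
opening: 0.282
finger_force: 108.5
[('knob', [-0.20000000298023224, -0.30000001192092896]), ('collar', [-0.10000000149011612, 0.20000000298023224]), ('coledge', [0.0, 0.699999988079071]), ('rimedge', [0.6000000238418579, 1.7000000476837158]), ('jaredge', [0.699999988079071, -0.8999999761581421])]
tcp [ 0.4492 -0.1756  0.1427] F [ 0.8  0.4 -8.2] T [ 0.01 -0.06 -0.02] t 25.9
```

The stopper is held rigidly, but a rigid push makes the jar slide rather than tilt. With a soft grip the push acts higher up, and earlier it did not slide. So for each swing I'll soften the grip, lean jar and stopper slightly, clamp, and let the jar settle flat. That leaves the stopper leaning relative to it, and I then raise a little.

```bash
python3 -m handwheel '[[[0.02,0,0,0.0015,0],[0.02,0,0,0.0015,0],[0.02,0,0,0,0],[0.02,0,0,0,0]]]' 20
python3 wf.py ref; python3 flow.py ref
python3 -m handwheel '[[[0.02,0.002,0,-0.0006,0],[0.02,0.002,0,-0.0006,0],[0.02,0.002,0,-0.0006,0],[0.02,0.002,0,-0.0006,0],[0.02,0.002,0,-0.0006,0],[0.02,0,0,0,0]]]' 20
python3 wf.py; python3 flow.py
```

```text
time: 26.23
eef_pos: [0.4501, -0.1755, 0.1411]
tcp_rot: [0.756, 0.655, -0.001, 0.0]
contact_force: [-1.5, -1.5, -2.7]
opening: 0.286
finger_force: 108.7
[('knob', [0.0, 0.0]), ('collar', [0.0, 0.0]), ('coledge', [0.0, 0.0]), ('rimedge', [0.0, 0.0]), ('jaredge', [0.0, 0.0])]
tcp [ 0.4502 -0.1754  0.1412] F [-2.  -2.2 -3.6] T [-0.38  0.37 -0.03] t 26.2833
[('base+', [0.0, 0.0]), ('top+', [0.0, 0.0]), ('mouth', [0.0, 0.0]), ('knob', [0.0, 0.0])]
tcp [ 0.4502 -0.1754  0.1412] F [-1.6 -2.  -3.1] T [-0.37  0.42 -0.04] q [ 0.756  0.655 -0.     0.001] open 0.0243 t 26.3333
time: 26.83
eef_pos: [0.4519, -0.1648, 0.1443]
tcp_rot: [0.756, 0.655, 0.0, 0.0]
contact_force: [-2.0, -3.2, -1.9]
opening: 0.285
finger_force: 108.8
[('knob', [-0.20000000298023224, 0.20000000298023224]), ('collar', [-0.30000001192092896, 0.10000000149011612]), ('coledge', [0.10000000149011612, 0.30000001192092896]), ('rimedge', [0.30000001192092896, 0.8999999761581421]), ('jaredge', [-4.699999809265137, 11.800000190734863])]
tcp [ 0.4519 -0.1649  0.1442] F [-1.3 -3.5 -2. ] T [-0.68  0.23  0.04] t 26.8833
[('base+', [-1.0, -0.07999999821186066]), ('top+', [-1.5299999713897705, 0.30000001192092896]), ('mouth', [-0.9700000286102295, 0.8600000143051147]), ('knob', [-0.8100000023841858, 0.5600000023841858])]
tcp [ 0.4519 -0.165   0.1442] F [-1.8 -3.5 -1.6] T [-0.71  0.31  0.08] q [ 0.756  0.655 -0.     0.   ] open 0.0245 t 26.9333
```

This time the jar tipped about 0.09 rad on its front edge without sliding, which is a true lean relative to the stopper. I'll raise 1 mm here, then swing back through the same arc to the other side.

```bash
python3 -m handwheel '[[[0.02,0,0,-0.0006,0],[0.02,0,0,-0.0006,0],[0.02,0,0,0,0]]]' 110
python3 flow.py
python3 -m handwheel '[[[0.02,-0.0025,0,0.0007,0],[0.02,-0.0025,0,0.0008,0],[0.02,-0.003,0,0.0008,0],[0.02,-0.003,0,0.0006,0],[0.02,-0.004,0,0,0],[0.02,-0.004,0,-0.0006,0],[0.02,-0.003,0,-0.001,0],[0.02,0,0,0,0]]]' 110
python3 flow.py
```

```text
time: 27.18
eef_pos: [0.4512, -0.1644, 0.1444]
tcp_rot: [0.756, 0.654, 0.0, -0.001]
contact_force: [-1.3, -0.5, -7.2]
opening: 0.29
finger_force: 108.5
[('base+', [2.5899999141693115, 1.8200000524520874]), ('top+', [-1.659999966621399, 1.4500000476837158]), ('mouth', [-0.7400000095367432, 1.6299999952316284]), ('knob', [-0.550000011920929, 0.6200000047683716])]
tcp [ 0.451  -0.1637  0.1438] F [ 0.6  1.1 -8.2] T [ 0.11 -0.05  0.03] q [ 0.756  0.654  0.001 -0.002] open 0.0244 t 27.2333
time: 27.9
eef_pos: [0.4499, -0.1874, 0.1458]
tcp_rot: [0.757, 0.654, 0.001, 0.001]
contact_force: [1.1, 5.7, 5.4]
opening: 0.284
finger_force: 109.5
[('base+', [0.4699999988079071, -4.710000038146973]), ('top+', [8.390000343322754, -5.510000228881836]), ('mouth', [-0.75, -6.260000228881836]), ('knob', [0.3199999928474426, -4.230000019073486])]
tcp [ 0.4499 -0.1871  0.1457] F [1.5 5.8 6.6] T [ 1.18 -0.39  0.08] q [0.757 0.654 0.002 0.001] open 0.0247 t 27.95
```

```bash
python3 -m handwheel '[[[0.02,0,0,-0.0006,0],[0.02,0,0,-0.0007,0],[0.02,0,0,0,0]]]' 110
python3 flow.py
python3 -m handwheel '[[[0.02,0.003,0,0.0008,0],[0.02,0.003,0,0.001,0],[0.02,0.003,0,0.001,0],[0.02,0.004,0,0.0005,0],[0.02,0.004,0,-0.0005,0],[0.02,0.004,0,-0.0008,0],[0.02,0.003,0,-0.0008,0],[0.02,0,0,0,0]]]' 110
python3 flow.py
```

```text
time: 28.2
eef_pos: [0.4492, -0.1869, 0.146]
tcp_rot: [0.756, 0.654, 0.001, 0.001]
contact_force: [1.8, 5.1, 2.9]
opening: 0.286
finger_force: 109.4
[('base+', [0.25, -4.739999771118164]), ('top+', [8.649999618530273, -5.420000076293945]), ('mouth', [-0.6100000143051147, -6.239999771118164]), ('knob', [0.6299999952316284, -4.190000057220459])]
tcp [ 0.4492 -0.1869  0.146 ] F [1.3 4.5 3.1] T [ 1.06 -0.31  0.01] q [0.756 0.654 0.001 0.001] open 0.0244 t 28.25
time: 28.92
eef_pos: [0.4505, -0.1624, 0.1423]
tcp_rot: [0.756, 0.655, -0.001, -0.001]
contact_force: [0.4, 0.6, -8.0]
opening: 0.283
finger_force: 108.5
[('base+', [-1.590000033378601, 3.009999990463257]), ('top+', [-0.8100000023841858, 2.8299999237060547]), ('mouth', [-0.7400000095367432, 2.4600000381469727]), ('knob', [-0.3400000035762787, 1.909999966621399])]
tcp [ 0.4506 -0.1625  0.1423] F [ 0.6 -0.5 -7.7] T [ 0.05 -0.02  0.01] q [ 0.756  0.655 -0.001 -0.001] open 0.0245 t 28.9667
```

The + swing slid and the jar hung again, so I put it down. Next I regrip softly by reopening first, since the clamp doesn't relax on its own. The knob can then pivot while I tip, and I clamp to lock the lean.

```bash
python3 -m handwheel '[[[0.02,0,0,0.0015,0],[0.02,0,0,0.001,0],[0.036,0,0,0,0],[0.02,0,0,0,0],[0.02,0,0,0,0],[0.02,0,0,0,0]]]' 20
python3 flow.py ref; python3 wf.py ref
python3 -m handwheel '[[[0.02,0.002,0,-0.0005,0],[0.02,0.002,0,-0.0006,0],[0.02,0.002,0,-0.0006,0],[0.02,0.002,0,-0.0006,0],[0.02,0.002,0,-0.0006,0],[0.02,0.001,0,0,0]]]' 20
python3 flow.py; python3 wf.py
```

```text
time: 29.47
eef_pos: [0.4524, -0.1638, 0.1426]
tcp_rot: [0.756, 0.654, -0.0, 0.001]
contact_force: [-1.8, -0.4, 1.9]
opening: 0.31
finger_force: 21.1
[('base+', [0.0, 0.0]), ('top+', [0.0, 0.0]), ('mouth', [0.0, 0.0]), ('knob', [0.0, 0.0])]
tcp [ 0.4524 -0.1637  0.1426] F [-2.5 -0.4  2.9] T [-0.05  0.41 -0.04] q [ 0.756  0.654 -0.     0.001] open 0.0261 t 29.5167
[('knob', [0.0, 0.0]), ('collar', [0.0, 0.0]), ('coledge', [0.0, 0.0]), ('rimedge', [0.0, 0.0]), ('jaredge', [0.0, 0.0])]
tcp [ 0.4525 -0.1637  0.1425] F [-1.7  0.   4.2] T [-0.04  0.39  0.01] t 29.5667
time: 30.07
eef_pos: [0.4541, -0.1524, 0.145]
tcp_rot: [0.756, 0.655, 0.0, 0.001]
contact_force: [-1.8, -5.1, 4.9]
opening: 0.313
finger_force: 21.2
[('base+', [-2.240000009536743, -0.18000000715255737]), ('top+', [-0.8799999952316284, 0.20999999344348907]), ('mouth', [-0.4099999964237213, 0.9900000095367432]), ('knob', [-0.8100000023841858, 0.800000011920929])]
tcp [ 0.4541 -0.1523  0.145 ] F [-1.2 -3.9  3.8] T [-0.88  0.23 -0.04] q [0.756 0.655 0.    0.001] open 0.0262 t 30.1167
[('knob', [0.699999988079071, 2.0999999046325684]), ('collar', [0.6000000238418579, 3.5]), ('coledge', [-3.5999999046325684, -1.0]), ('rimedge', [3.0999999046325684, 10.800000190734863]), ('jaredge', [0.4000000059604645, 11.899999618530273])]
tcp [ 0.454  -0.1524  0.145 ] F [-1.4 -4.5  5.6] T [-0.89  0.24 -0.02] t 30.1667
```

```bash
python3 -m handwheel '[[[0.02,0,0,0,0],[0.02,0,0,0,0],[0.02,-0.002,0,0.0005,0],[0.02,-0.002,0,0.0005,0],[0.02,-0.002,0,0.0005,0],[0.02,-0.002,0,0.0003,0],[0.02,0,0,0,0]]]' 110
python3 flow.py; python3 wf.py
python3 -m handwheel '[[[0.02,0,0,-0.0008,0],[0.02,0,0,-0.0008,0],[0.02,0,0,0,0]]]' 110
python3 flow.py; python3 wf.py
```

```text
time: 30.75
eef_pos: [0.4529, -0.1599, 0.1432]
tcp_rot: [0.756, 0.654, 0.001, -0.0]
contact_force: [-2.0, -3.0, 5.6]
opening: 0.273
finger_force: 108.2
[('base+', [-0.36000001430511475, 0.019999999552965164]), ('top+', [-0.46000000834465027, 0.009999999776482582]), ('mouth', [0.3199999928474426, 0.49000000953674316]), ('knob', [-0.36000001430511475, 0.23999999463558197])]
tcp [ 0.4528 -0.1598  0.1432] F [-1.4 -2.6  5.2] T [-0.36  0.2   0.  ] q [ 0.756  0.654  0.001 -0.   ] open 0.0234 t 30.8
[('knob', [0.0, 1.100000023841858]), ('collar', [0.20000000298023224, 1.899999976158142]), ('coledge', [-3.200000047683716, -3.799999952316284]), ('rimedge', [-7.0, 4.599999904632568]), ('jaredge', [-1.7000000476837158, 4.800000190734863])]
tcp [ 0.4529 -0.1598  0.1433] F [-1.6 -2.5  6.9] T [-0.4   0.24  0.  ] t 30.85
time: 31.1
eef_pos: [0.4526, -0.1594, 0.1437]
tcp_rot: [0.756, 0.654, 0.001, -0.0]
contact_force: [1.2, -1.8, 0.9]
opening: 0.276
finger_force: 108.2
[('base+', [-0.36000001430511475, 0.019999999552965164]), ('top+', [-0.3700000047683716, 0.019999999552965164]), ('mouth', [0.25, 0.47999998927116394]), ('knob', [-0.18000000715255737, 0.1599999964237213])]
tcp [ 0.4525 -0.1595  0.1437] F [ 1.9 -1.4  0.5] T [-0.3  -0.33 -0.02] q [ 0.756  0.654  0.001 -0.   ] open 0.0234 t 31.15
[('knob', [0.0, 1.100000023841858]), ('collar', [0.4000000059604645, 2.299999952316284]), ('coledge', [-2.5999999046325684, -3.5]), ('rimedge', [-5.5, 4.599999904632568]), ('jaredge', [-0.699999988079071, 5.099999904632568])]
tcp [ 0.4525 -0.1595  0.1436] F [ 2.9 -1.1 -0.4] T [-0.28 -0.37 -0.03] t 31.2
```

The soft grip still resists pivoting too much to lock a useful lean, and slow raising only drags the jar. I'll settle it flat and regrip firmly on the centre. Then I'll rock it and raise briskly as it rocks back, so the jar's own inertia holds it down as the leaned ring slips past the lip.

```bash
python3 -m handwheel '[[[0.02,-0.002,0,0.001,0],[0.036,-0.002,0,0,0],[0.036,0,0,0.003,0],[0.036,0,0,0.002,0],[0.02,0,0,0,0],[0.02,0,0,0,0],[0.02,0,0,0,0],[0.02,0,0,0.001,0],[0.02,0,0,0.001,0],[0.02,0,0,0,0]]]' 110
python3 flow.py ref; python3 wf.py ref
```

```text
time: 32.03
eef_pos: [0.4517, -0.1639, 0.1373]
tcp_rot: [0.756, 0.655, -0.0, -0.001]
contact_force: [-2.4, 1.2, 6.6]
opening: 0.283
finger_force: 108.9
[('base+', [0.0, 0.0]), ('top+', [0.0, 0.0]), ('mouth', [0.0, 0.0]), ('knob', [0.0, 0.0])]
tcp [ 0.4517 -0.1639  0.1373] F [-2.7  2.   6.7] T [ 0.28  0.57 -0.05] q [ 0.756  0.655 -0.    -0.   ] open 0.0239 t 32.0833
[('knob', [0.0, 0.0]), ('collar', [0.0, 0.0]), ('coledge', [0.0, 0.0]), ('rimedge', [0.0, 0.0]), ('jaredge', [0.0, 0.0])]
tcp [ 0.4517 -0.164   0.1373] F [-2.7  1.6  6.5] T [0.26 0.56 0.03] t 32.1333
```

```bash
python3 -m handwheel '[[[0.02,0.0025,0,0,0],[0.02,0.0025,0,0,0],[0.02,-0.004,0,0,0],[0.02,-0.004,0,0,0],[0.02,0.004,0,0,0],[0.02,0.004,0,0,0],[0.02,-0.004,0,-0.0415,0],[0.02,-0.001,0,-0.003,0],[0.02,0,0,0,0],[0.02,0,0,0,0]]]' 110
python3 flow.py; python3 wf.py
python3 - <<'E'
from h import *
for n in("side","top","wrist"):
  c=cam(n);viewer.read_camera(n)
  for t,z in(("jar_mouth",.118),("jar",0),("stopper_knob",.188),("stopper",.142)):
   for q in viewer.pinpoint(n,t)[:1]:
    u=np.array(q["xy"])*[560,420];print(n,t,u.round(1),round(q["confidence"],2),atz(c,*u,z).round(4))
E
```

```text
time: 32.97
eef_pos: [0.4517, -0.1638, 0.1801]
tcp_rot: [0.756, 0.654, 0.0, -0.0]
contact_force: [-0.3, 0.6, -0.7]
opening: 0.278
finger_force: 110.6
[('base+', [5.119999885559082, 1.0099999904632568]), ('top+', [0.5899999737739563, 0.49000000953674316]), ('mouth', [0.7799999713897705, 0.07000000029802322]), ('knob', [10.079999923706055, -32.4900016784668])]
tcp [ 0.4511 -0.1634  0.1792] F [-0.4 -0.7 -0.4] T [-0.    0.02  0.01] q [ 0.756  0.654 -0.    -0.001] open 0.024 t 33.0167
[('knob', [0.699999988079071, -2.0]), ('collar', [-0.0, 0.10000000149011612]), ('coledge', [-3.299999952316284, 11.300000190734863]), ('rimedge', [1.100000023841858, 10.5]), ('jaredge', [-13.300000190734863, -2.799999952316284])]
tcp [ 0.4509 -0.1633  0.1788] F [-0.4 -0.4 -0.6] T [ 0.02 -0.04 -0.01] t 33.0667
side jar_mouth [329.4 191.2] 0.59 [ 0.4481 -0.1444  0.118 ]
side jar [327.7 230.2] 0.63 [ 0.4458 -0.1828 -0.    ]
side stopper_knob [328.2 159.4] 0.9 [ 0.455  -0.1509  0.188 ]
side stopper [327.9 183.7] 0.59 [ 0.4523 -0.1287  0.142 ]
top stopper_knob [355.5 161.7] 0.42 [ 0.6192 -0.2741  0.188 ]
wrist jar_mouth [274.9 219.4] 0.76 [ 0.4489 -0.1616  0.118 ]
wrist jar [279.5 180.9] 0.57 [ 0.4521 -0.1598  0.    ]
wrist stopper_knob [279.2 266.4] 0.65 [ 0.4524 -0.1621  0.188 ]
wrist stopper [279.3 233.8] 0.6 [ 0.452  -0.1634  0.142 ]
```

It is free: the tool carries only about 0.6 N, and base and mouth line up vertically, so the jar is standing. I'll make a small centring and height trim, let it settle, and check the jar, the stopper and the bystanders before handing in.

```bash
python3 -m handwheel '[[[0.02,0.001,-0.001,-0.003,0],[0.02,0,-0.001,0,0],[0.02,0,0,0,0],[0.02,0,0,0,0],[0.02,0,0,0,0]]]' 110
python3 - <<'E'
from h import *
for n in("side","top"):
  viewer.read_camera(n)
  for t in("jar","stopper","onion","garlic","tin"):
    for q in viewer.look_for(n,t)[:1]: print(n,t,np.round(np.array(q["extent"])*[560,420,560,420]),round(q["confidence"],2))
S=cam("side");viewer.read_camera("wrist");W=cam("wrist");s=get_state()
for t in("stopper_knob","jar_mouth","stopper"):
  a=viewer.pinpoint("side",t)[:1];b=viewer.pinpoint("wrist",t)[:1]
  if a and b: print(t,tri([ray(S,*(np.array(a[0]["xy"])*[560,420])),ray(W,*(np.array(b[0]["xy"])*[560,420]))]).round(4))
print(s["eef_pos"],s["contact_force"],s["finger_force"])
E
```

```text
time: 34.23
eef_pos: [0.4499, -0.1627, 0.1836]
tcp_rot: [0.756, 0.654, 0.0, 0.0]
contact_force: [0.3, 0.7, -0.6]
opening: 0.281
finger_force: 110.6
side jar [310. 186.  33.  62.] 0.86
side stopper [317. 150.  26.  33.] 0.8
side onion [183. 239.  45.  40.] 0.82
side garlic [244. 188.  11.  21.] 0.56
side tin [214. 190.  33.  35.] 0.65
top onion [184. 134.  36.  33.] 0.84
top garlic [346. 151.  23.  15.] 0.87
top tin [303. 121.  34.  41.] 0.75
stopper_knob [ 0.4482 -0.166   0.1864]
jar_mouth [ 0.4513 -0.1678  0.1041]
stopper [ 0.4482 -0.1651  0.1388]
[ 0.44994419 -0.16267568  0.18358703] [-0.73105152 -1.19550126 -0.88964195] 110.62027215957642
```

The stopper's underside is at about 0.140 m, roughly 22 mm above the rim and over the mouth. The jar stands upright, and the onion, garlic and tin haven't moved. Handing in.

```bash
python3 -c "
from plant import sign_off
print(sign_off())"
```

```text
the job is handed in; nothing more can be done
None
```

The jar stands upright and the stopper is out, held about 22 mm above the mouth with the onion, garlic and tin untouched, but gentle rocking did not free it: it came out on a brisk upward pull at the end of a swing, and while I rocked it the jar slid about, tipped on its edges up to about 10 mm, and several times the pull reached its full weight, so it was probably briefly a millimetre or so off the worktop.

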